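# Index the reading lens over the petri dish

### The arm

A 6-joint arm with a two-finger parallel gripper is mounted at the origin on a cart in front of the work surface, level with it; the furniture and walls round the work are solid. World frame = base frame: x ahead of the robot, y to its left, z up, the work surface at z = 0. Lengths are in m, angles in rad, forces in N, time in s.
With the tool pointing down it reaches from about 0.35 to 0.975 m from the base axis. Payload 4.9 kg.
Tool frame: the origin (TCP) lies at the very end of the fingers, on their centre line; the grasp point (between the pads) lies 19 mm behind it; z points along the fingers, y is the line along which they close (so a half turn about z gives the same grasp; the last joint's range is limited). The gripper opens to 85 mm and grips with 20 to 120 N. Pads are 22 mm wide; open, the fingers measure 114 mm over their backs; the gripper's body (76 mm by 85 mm) begins 54 mm behind the grasp point. The pads swing forward as they close: fully open they stand 13 mm farther back than shut.
Start: joints at [-1.369, 0.053, 1.613, -0, 1.476, -0.119], TCP at [0.197, -0.593, 0.231] pointing down, gripper open.
Joint ranges: [-3.01, 3.01], [-1.01, 2.22], [0.06, 2.58], [-1.02, 4.17], [0.09, 2.62], [-3.14, 3.14]. Speed limits (rad/s): [2.57, 2.57, 3.14, 3.14, 3.14, 3.14].

### API

Orientations are given as a unit quaternion [w, x, y, z].
In Python, from plant import manip gives the robot as it stands.
- The arm moves only by the tool play_rows, never from a script. Its argument "series" is a list that holds one entry, the list of rows, each a list of 7 numbers: the shift along the world's x, y, z in m, then the turn, a rotation vector about the world's x, y, z in degrees, then the opening, from 0 (shut) to 1 (fully open). In form: [[[dx, dy, dz, rx, ry, rz, grip], ...]]. A call has 1 to 10 rows; each row shifts and turns the commanded pose from where the row before left it; what a row does not reach is not made up. A row lasts 1/10 s, in which the tool goes at most 50 mm and 8.59 degrees, less where a joint would pass 70% of its speed; a pose out of reach is approached as far as the arm can. A call with a gripper value outside its range is refused whole. The fingers move at their own pace and stop on an object; the grip force is fixed at half the most. Time passes only in rows, so rows that do not move let the fingers close. It gives the time, the measured TCP pose, the force, the opening and the grip force at its end, in the units of the state.
- manip.state(): the state, without advancing time (a new reading comes with each control period).
- manip.grab_frame(name): name is "scene" or "top"; returns a dict with "frame" (400x640x3 uint8, blue, green, red), "mtx" (3x3 intrinsics, pixels), "R" (3x3) and "t" (3): a world point X has camera coordinates R X + t. Camera axes: x right, y down, z forward; pixel columns grow to the right and rows downward; lengths in m; the calibration is good to about 2 mm. A picture is of the moment at which its call begins. There is no depth.
- manip.job_done(): hands the job in; it is judged then, once.
The state is a dict: "time": time; "joint_pos": joint angles; "joint_vel": joint speeds; "joint_efforts": joint torques, N m; "tool_pos": TCP position; "tool_rot": TCP orientation; "contact_force": force on the tool from outside, world axes, zero at the start; "ft_torque": the same for the moment, N m; "gripper_width": opening from 0.0 (shut) to 1.0 (fully open); "grasp_force": force on a finger pad.
Only numpy, scipy, OpenCV 4.12 (cv2) and the standard library are available. Lean on these libraries where they do the work, as an engineer would, in place of code of your own. Each camera call takes 0.05 s, during which the arm holds its last target. There are 200 camera calls.

### The job

Bring the reading lens of the dish stand over the petri dish: hook a fingertip under the ring of the spring index pin, lift the pin out of its hole, swing the lens arm one hole to the side where the petri dish lies (not the lidded pot), and let the pin drop fully home in that hole. Do it with the fingertips only and gently: do not pinch the ring, and do not force the arm against the pin or its stops. Leave the dish and the pot in their nests and everything else where it stands.

Things in the scene. Friction and masses are not known exactly. Their poses are not given: they have to be found in the camera images.
- dish_stand: Fixed aluminium stand, base 265 x 230 x 12 mm. Origin: on the table under the middle hole; +x points away from the robot, y left, z up. The arm's vertical pivot is at x = 210, y = 0 mm. Two nests for dishes: low round rims, 102 mm outside, 6 mm high, on the base, centres at x = 97, y = 53 and -53 mm. Across the front: steel index plate 50 x 222 mm on posts, top at 58 mm, three 13 mm holes.
- lens_arm: Swing arm, bar 24 mm wide, top at 80 mm. Origin: at table height under the index pin, 210 mm from the pivot; its x axis points to the pivot, z up. Its yaw less the stand's is the arm's angle: 0 in the middle hole (start), 0.436 and -0.436 rad in the other two; stops at 0.6. Positive moves lens and ring to the stand's -y. Friction 0.12 N m; a pin down in a hole locks it (play 0.012 rad).
- index_pin (a joint): Lift of the spring index pin, m, vertical: 0 = home in a hole, 0.011 = nose level with the index plate's top (rides on it between holes), 0.022 = upper stop. Spring and weight pull it down with about 4 N at 0 and 7 N at 0.022. It drops by itself into a hole when the arm is within about 0.012 rad (2.5 mm at the pin) of it.
- ring (a point): Centre of the upright round steel ring fixed on the index pin, moving with it. Clear opening 60 mm, wire 6 mm; its plane is square to the arm, so it faces along the arm. Starts 134 mm above the table, 210 mm from the pivot axis. Shut fingers leaning 30 to 45 degrees from upright in the arm's direction pass through it, from the robot's or from the pivot's side, and lift it by its top.
- lens (a point): Centre of the underside of the round lens (94 mm over its black frame), 125 mm from the pivot, 70 mm above the table.
- petri_dish: Round flat petri dish with lid, 90 mm diameter, 16 mm high, loose in one of the two nests. Origin: centre of its underside.
- lidded_pot: Low white pot with press-on lid, 74 mm diameter, 44 mm high, loose in the other nest. Origin: centre of its underside.
- forceps: Steel forceps, 153 mm, lying left of the stand; bystander. Origin: centre, on the table.
- jar_a: Culture jar, 82 mm diameter, 133 mm high, at the front right; bystander. Origin: centre of its underside.
- jar_b: Culture jar, 82 mm diameter, 133 mm high, at the left; bystander. Origin: centre of its underside.
- vial_a: Glass vial with black cap, 24 x 52 mm, right of the stand; bystander. Origin: centre of its underside.
- vial_b: Glass vial with white cap, 24 x 52 mm, front left; bystander. Origin: centre of its underside.

How it is judged:
By the outcome, as a careful person would: the job done as asked, in the order asked, and still so for the second after the job is handed in, with the robot touching nothing.
It also fails if it takes over 42 s, if anything falls off the work surface, if the arm or the gripper's body presses on something with over 40 N, if the wrist force passes 120 N, or if a joint passes its speed limit or range.

## Working session

There is one attempt and no reset: what is moved stays moved. The work goes in short steps, Python scripts to look and compute and a tool call to move; the robot and the scene stay as the last step left them, time stands still between calls to the robot, and variables do not carry over. Pictures are saved under pics/ and viewed, at most 10 in all, crops included, and the job is handed in when it is done.

Besides the shell and the picture viewer there is one more tool, called after "Request:" in YAML: its name, and indented under it one key for each argument. play_rows: Moves the arm, as the interface text tells. Its arguments: {"type":"object","properties":{"series":{"type":"array"}},"required":["series"]}

```bash
mkdir -p pics; python3 - <<'E'
from plant import manip
import cv2,pickle
d={}
for n in("scene","top"):
    f=manip.grab_frame(n); d[n]=f; cv2.imwrite(f"pics/{n}0.png",f["frame"]); print(n,f["mtx"],f["R"],f["t"])
pickle.dump(d,open("f0.pkl","wb")); s=manip.state(); print(s)
E
```

```text
scene [[519.83994682   0.         308.98538656]
 [  0.         519.83994682 196.86002135]
 [  0.           0.           1.        ]] [[ 0.84955858 -0.52749139  0.00174848]
 [-0.24798662 -0.40231945 -0.88127277]
 [ 0.46556725  0.74825924 -0.47260475]] [-0.71595121  0.13347589  1.38071703]
top [[404.92012614   0.         322.12149016]
 [  0.         404.92012614 193.79065624]
 [  0.           0.           1.        ]] [[-0.02401121 -0.99971095 -0.00121243]
 [-0.97708521  0.02372431 -0.21152223]
 [ 0.21148986 -0.00389425 -0.97737243]] [-0.27535583  0.64985745  0.82547338]
{'time': 0.1, 'joint_pos': array([-1.36899133e+00,  5.33147470e-02,  1.61414114e+00, -4.43787746e-06,
        1.47598095e+00, -1.18976147e-01]), 'joint_vel': array([-0.00036217, -0.00085967, -0.00307336,  0.00058343,  0.00139781,
        0.00139486]), 'joint_efforts': array([ 6.17599635e-04, -3.94908607e+01, -3.71361673e+01, -1.18907706e-04,
        3.94296556e-03,  5.03104076e-06]), 'tool_pos': array([ 0.19696945, -0.59256953,  0.23018041]), 'tool_rot': array([-9.21207907e-04,  9.87164529e-01,  1.59703919e-01, -4.03837952e-05]), 'contact_force': array([-0.32544869, -0.0540159 ,  0.67595409]), 'ft_torque': array([ 0.01590929, -0.00543777,  0.00090181]), 'grasp_force': 0.0, 'gripper_width': 0.9952756033878745}
```

View pics/scene0.png

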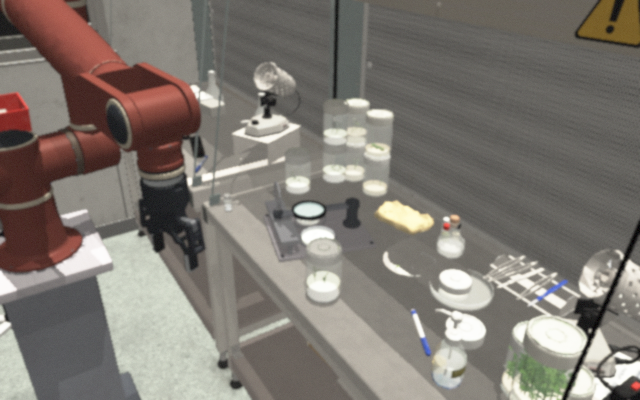

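View pics/top0.png

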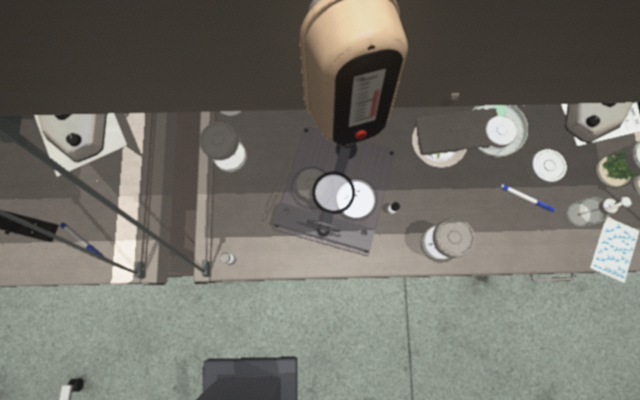

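```bash
python3 - <<'E'
import cv2,pickle,numpy as np
d=pickle.load(open("f0.pkl","rb"))
a=cv2.resize(d["top"]["frame"][130:260,260:400],None,fx=4,fy=4,interpolation=cv2.INTER_CUBIC)
b=cv2.resize(d["scene"]["frame"][170:270,250:380],None,fx=4,fy=4,interpolation=cv2.INTER_CUBIC)
cv2.imwrite("pics/c1.png",cv2.convertScaleAbs(a,alpha=1.5,beta=20)); cv2.imwrite("pics/c2.png",cv2.convertScaleAbs(b,alpha=1.3,beta=10))
E
```

```text
(no output)
```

View pics/c1.png

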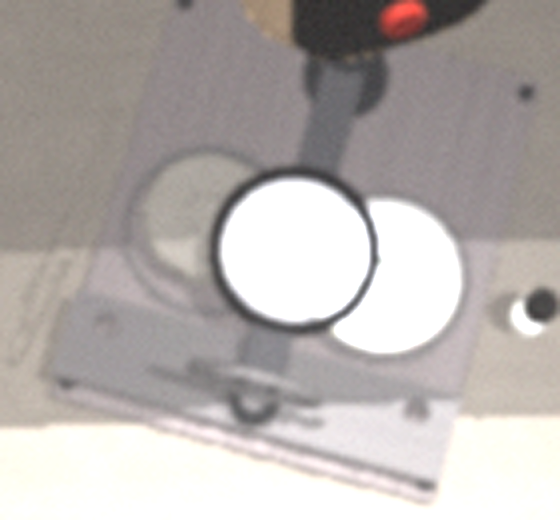

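View pics/c2.png

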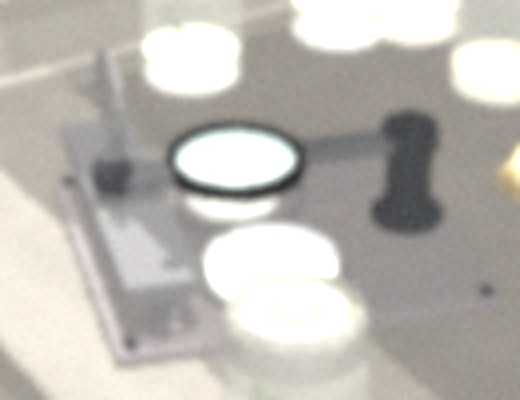

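```bash
cat > h.py <<'E'
import numpy as np
def ray(f,u,v):
    R,t=f["R"],f["t"]; c=-R.T@t; d=R.T@np.linalg.solve(f["mtx"],[u,v,1]); return c,d
def onz(f,u,v,z):
    c,d=ray(f,u,v); return c+d*(z-c[2])/d[2]
def proj(f,X):
    p=f["mtx"]@(f["R"]@np.asarray(X,float)+f["t"]); return p[:2]/p[2]
def tri(f,p,g,q):
    a,d=ray(f,*p);b,e=ray(g,*q); s=np.linalg.lstsq(np.c_[d,-e],b-a,rcond=None)[0]; P,Q=a+d*s[0],b+e*s[1]; return (P+Q)/2,np.linalg.norm(P-Q)
E
python3 - <<'E'
import pickle,numpy as np,cv2
from h import *
d=pickle.load(open("f0.pkl","rb"));T,S=d["top"],d["scene"]
np.set_printoptions(precision=4,suppress=True)
ct=lambda x,y:(260+x/4,130+y/4); cs=lambda x,y:(250+x/4,170+y/4)
L=onz(T,*ct(107,318),.058);Rr=onz(T,*ct(417,408),.058)
print("holes",L,Rr,np.linalg.norm(L-Rr))
for c in[(62,383),(428,485),(525,92),(183,3)]: print("screw",onz(T,*ct(*c),.012))
lc=onz(T,*ct(295,248),.075); print("lens",lc,tri(T,ct(295,248),S,cs(236,159)))
v=(L-Rr)[:2]; yaw=np.arctan2(v[1],v[0])-np.pi/2; c,s=np.cos(yaw),np.sin(yaw); M=np.array([[c,-s],[s,c]])
o=(L+Rr)[:2]/2-M@[19.7e-3,0]; print("yaw",yaw,"origin",o,"lens exp",o+M@[.085,0])
# disc size tests
for n,a,b in[("right",(385,197),(385,355)),("left",(205,150),(205,300)),("rightw",(310,275),(465,275)),("lensw",(213,248),(377,248))]:
  for z in(.016,.044,.075): P,Q=onz(T,*ct(*a),z),onz(T,*ct(*b),z); print(n,z,np.linalg.norm(P-Q),(P+Q)/2)
for y in(.053,-.053): 
  n=o+M@[.097,y]; print("nest",n,[proj(T,[*n,z]) for z in(.016,.044)],[proj(S,[*n,z]) for z in(.016,.044)])
r=[*o,.134]; print("ring proj",proj(T,r),proj(S,r), "bot/top S",proj(S,[*o,.104]),proj(S,[*o,.167]))
print("scene disc right",[onz(S,*cs(272,265),z) for z in (.016,.044)])
E
```

```text
holes [ 0.6117 -0.2116  0.058 ] [ 0.5575 -0.3813  0.058 ] 0.1781311401135959
screw [ 0.5824 -0.1815  0.012 ]
screw [ 0.5187 -0.3905  0.012 ]
screw [ 0.7518 -0.4599  0.012 ]
screw [ 0.8135 -0.2551  0.012 ]
lens [ 0.6452 -0.3166  0.075 ] (array([ 0.6456, -0.3167,  0.0747]), np.float64(0.0006614110273586498))
yaw -0.3091812185140903 origin [ 0.5658 -0.2905] lens exp [ 0.6468 -0.3164]
right 0.016 0.09424815613161465 [ 0.6407 -0.3707  0.016 ]
right 0.044 0.09140421775948694 [ 0.635  -0.3682  0.044 ]
right 0.075 0.08825557170463103 [ 0.6288 -0.3654  0.075 ]
left 0.016 0.09070392209571974 [ 0.6738 -0.266   0.016 ]
left 0.044 0.08796693099543466 [ 0.6672 -0.2667  0.044 ]
left 0.075 0.08493669084869042 [ 0.6598 -0.2674  0.075 ]
rightw 0.016 0.09059650402391235 [ 0.6407 -0.3721  0.016 ]
rightw 0.044 0.08786275426424132 [ 0.6351 -0.3696  0.044 ]
rightw 0.075 0.08483610274460551 [ 0.6288 -0.3667  0.075 ]
lensw 0.016 0.09621667142030789 [ 0.6582 -0.3186  0.016 ]
lensw 0.044 0.09331333309389542 [ 0.652  -0.3176  0.044 ]
lensw 0.075 0.09009892280393864 [ 0.6452 -0.3166  0.075 ]
nest [ 0.6744 -0.2695] [array([312.7263, 185.7913]), array([312.4338, 182.9654])] [array([308.6925, 218.0585]), array([308.7071, 209.5361])]
nest [ 0.6421 -0.3705] [array([356.1521, 198.1867]), array([357.1498, 195.7099])] [array([318.3115, 237.5554]), array([318.4192, 228.661 ])]
ring proj [322.7695 224.4568] [277.8099 193.7853] bot/top S [278.111  203.7931] [277.4714 182.5334]
scene disc right [array([ 0.6449, -0.3646,  0.016 ]), array([ 0.621 , -0.4014,  0.044 ])]
```

```bash
python3 - <<'E'
import pickle,numpy as np,cv2
d=pickle.load(open("f0.pkl","rb"))
a=cv2.resize(d["top"]["frame"][160:225,285:385],None,fx=7,fy=7,interpolation=cv2.INTER_CUBIC)
b=cv2.resize(d["scene"]["frame"][192:252,285:350],None,fx=7,fy=7,interpolation=cv2.INTER_CUBIC)
b=cv2.convertScaleAbs(b,alpha=.9)
h=cv2.convertScaleAbs(a,alpha=1.8,beta=-60)
cv2.imwrite("pics/d1.png",a);cv2.imwrite("pics/d2.png",b)
cv2.imwrite("pics/d3.png",np.hstack([cv2.resize(h,(400,260)),cv2.resize(b,(390,260*390//390))]))
cv2.imwrite("pics/d4.png",np.vstack([np.pad(cv2.resize(a,(560,364)),((0,0),(0,0),(0,0))),cv2.resize(h,(360,234)) if 0 else cv2.resize(b,(560,230))]))
t=d["top"]["frame"];print(t[160:226:4,312].tolist());print(t[180:222:4,365].tolist());print(t[188,285:385:4].tolist())
E
```

```text
[[80, 78, 82], [82, 81, 87], [79, 80, 83], [94, 95, 100], [93, 97, 102], [89, 95, 98], [88, 93, 97], [68, 71, 73], [62, 63, 66], [70, 71, 74], [76, 80, 82], [84, 83, 88], [78, 76, 79], [94, 92, 95], [95, 92, 97], [82, 83, 85], [71, 70, 71]]
[[81, 81, 83], [194, 191, 193], [245, 242, 241], [245, 242, 241], [245, 241, 240], [245, 242, 241], [245, 241, 241], [245, 242, 241], [246, 243, 242], [111, 111, 117], [106, 106, 112]]
[[78, 77, 85], [80, 79, 84], [81, 81, 84], [87, 91, 96], [95, 100, 103], [92, 97, 101], [94, 97, 101], [41, 42, 44], [192, 189, 190], [198, 195, 195], [195, 191, 193], [192, 186, 188], [188, 183, 183], [191, 186, 185], [235, 233, 233], [247, 244, 243], [249, 245, 245], [73, 68, 69], [246, 242, 242], [244, 241, 240], [245, 242, 241], [212, 211, 212], [87, 85, 88], [85, 84, 88], [86, 85, 90]]
```

View pics/d3.png

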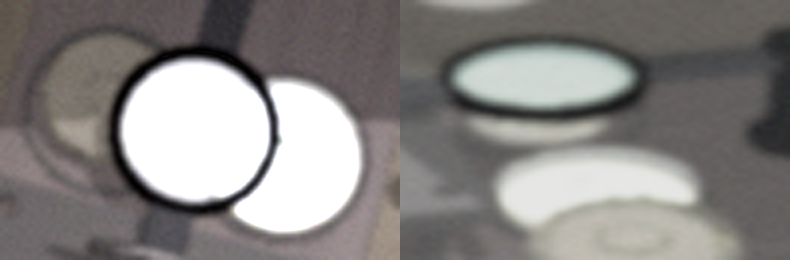

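```bash
python3 - <<'E'
import pickle,numpy as np,cv2
from h import *
d=pickle.load(open("f0.pkl","rb"));T=d["top"];t=T["frame"].astype(int)
g=cv2.GaussianBlur(T["frame"],(3,3),0).astype(int)
print("G left rows y=183:",g[183,284:318,1].tolist()); print("R-B:",(g[183,284:318,2]-g[183,284:318,0]).tolist())
for c in(304,308,312): print(c,"col G from 160:",g[160:214,c,1].tolist()); print("  R-B",(g[160:214,c,2]-g[160:214,c,0]).tolist())
print("right row 198 G from 350",g[198,350:384,1].tolist())
n=np.array([.6744,-.2695])
for nm,r,z in(("pot",.037,.044),("dish",.045,.016),("rim",.051,.018)):
  P=np.array([proj(T,[n[0]+r*np.cos(a),n[1]+r*np.sin(a),z]) for a in np.linspace(0,6.28,200)]); print(nm,P.min(0),P.max(0))
E
```

```text
G left rows y=183: [83, 83, 82, 80, 80, 80, 77, 74, 73, 76, 79, 83, 89, 94, 98, 99, 99, 99, 99, 98, 97, 97, 97, 97, 97, 98, 98, 98, 94, 81, 60, 46, 57, 95]
R-B: [10, 9, 7, 5, 5, 5, 4, 3, 3, 4, 6, 7, 8, 8, 8, 8, 8, 9, 8, 8, 8, 9, 9, 9, 8, 8, 9, 9, 8, 7, 5, 1, -1, -3]
304 col G from 160: [79, 79, 79, 79, 79, 79, 78, 75, 73, 74, 82, 91, 96, 98, 98, 98, 97, 97, 97, 97, 97, 97, 98, 97, 97, 97, 98, 98, 99, 104, 111, 117, 121, 122, 120, 116, 106, 93, 84, 82, 86, 93, 99, 103, 102, 97, 92, 92, 95, 96, 94, 93, 93, 93]
  R-B [5, 5, 5, 5, 6, 5, 5, 4, 3, 4, 5, 8, 9, 8, 8, 8, 9, 9, 10, 9, 9, 9, 9, 8, 9, 9, 9, 8, 8, 9, 10, 11, 11, 11, 11, 10, 9, 8, 7, 6, 5, 5, 6, 7, 6, 3, 2, 3, 4, 3, 3, 3, 3, 2]
308 col G from 160: [80, 79, 79, 80, 79, 78, 75, 73, 76, 85, 94, 98, 98, 98, 98, 97, 96, 95, 93, 93, 94, 95, 97, 97, 97, 95, 94, 95, 99, 105, 110, 111, 111, 112, 112, 112, 111, 109, 102, 94, 87, 84, 83, 85, 87, 87, 86, 87, 90, 95, 96, 95, 94, 93]
  R-B [5, 5, 5, 5, 5, 4, 3, 3, 4, 7, 9, 9, 9, 8, 8, 8, 8, 8, 8, 8, 8, 9, 9, 8, 8, 8, 8, 7, 8, 9, 10, 9, 9, 9, 9, 9, 10, 10, 9, 8, 6, 5, 5, 5, 5, 4, 4, 3, 3, 4, 5, 3, 2, 3]
312 col G from 160: [79, 79, 79, 79, 79, 78, 74, 74, 80, 89, 94, 96, 96, 96, 97, 97, 97, 95, 94, 94, 96, 98, 97, 94, 90, 85, 80, 75, 69, 65, 63, 63, 63, 62, 61, 63, 69, 72, 74, 75, 77, 79, 81, 83, 83, 83, 80, 77, 77, 82, 87, 91, 92, 93]
  R-B [5, 4, 4, 4, 5, 4, 3, 3, 4, 6, 8, 8, 8, 9, 9, 8, 9, 9, 9, 9, 8, 8, 8, 8, 7, 7, 7, 6, 5, 5, 6, 5, 4, 5, 4, 4, 5, 6, 6, 6, 6, 5, 5, 4, 5, 4, 3, 2, 2, 3, 3, 3, 2, 1]
right row 198 G from 350 [206, 145, 101, 123, 185, 228, 240, 241, 241, 242, 242, 241, 241, 242, 241, 241, 241, 241, 241, 241, 242, 242, 236, 215, 174, 131, 105, 100, 105, 108, 109, 107, 105, 105]
pot [296.24868185 167.36588766] [328.59952873 198.80517263]
dish [293.60881567 167.36605339] [331.82579153 204.5630783 ]
rim [290.99578453 164.7018969 ] [334.39847422 206.94189472]
```

```bash
cat > plan.py <<'E'
import numpy as np
from scipy.spatial.transform import Rotation as Ro
from plant import manip
PIV=np.array([.7658-.0006,-.3544+.001]) ; 
def Rt(yaw,tilt):
    u=np.array([np.cos(yaw),np.sin(yaw),0]); z=np.sin(tilt)*u+[0,0,-np.cos(tilt)]; y=np.array([np.sin(yaw),-np.cos(yaw),0]); return Ro.from_matrix(np.c_[np.cross(y,z),y,z])
def cur():
    s=manip.state(); q=s["tool_rot"]; return s["tool_pos"],Ro.from_quat([*q[1:],q[0]])
def delta(p,R,p1,R1):
    rv=(R1*R.inv()).as_rotvec(degrees=True); return np.round(p1-p,4),np.round(rv,2),np.linalg.norm(rv)
E
python3 - <<'E'
from plan import *; from h import *; import pickle
d=pickle.load(open("f0.pkl","rb"));T=d["top"]
np.set_printoptions(precision=4,suppress=True)
print("jar_a",onz(T,454,238,.133),"post",onz(T,205,268,0),onz(T,140,270,0),"campos",-T["R"].T@T["t"])
C=np.array([.5658,-.2905,.134]);yaw=-.304;R1=Rt(yaw,np.radians(42));ax=R1.as_matrix()[:,2]
p,R=cur();print(p)
for k in(-.09,-.05,.028): print(k,C+ax*k)
print("axis",ax,delta(p,R,C-ax*.09,R1))
E
```

```text
jar_a [ 0.5324 -0.5523  0.133 ] post [ 0.4904 -0.0184  0.    ] [0.4894 0.1305 0.    ] campos [ 0.4538 -0.2875  0.9439]
[ 0.197  -0.5926  0.2302]
-0.09 [ 0.5083 -0.2725  0.2009]
-0.05 [ 0.5339 -0.2805  0.1712]
0.028 [ 0.5837 -0.2961  0.1132]
axis [ 0.6384 -0.2003 -0.7431] (array([ 0.3114,  0.3201, -0.0293]), array([  0.26, -42.65, -34.2 ]), np.float64(54.67125053447817))
```

Request:
play_rows:
  series:
    - [[0.01, 0.01, 0.025, 0, -2.7, -2.2, 0], [0.015, 0.016, 0.025, 0, -2.7, -2.2, 0], [0.016, 0.018, 0.02, 0, -2.7, -2.2, 0], [0.018, 0.018, 0, 0, -2.7, -2.2, 0], [0.018, 0.018, 0, 0, -2.7, -2.2, 0], [0.018, 0.018, 0, 0, -2.7, -2.2, 0], [0.018, 0.018, 0, 0, -2.7, -2.2, 0], [0.018, 0.018, 0, 0, -2.7, -2.2, 0], [0.018, 0.018, 0, 0, -2.7, -2.2, 0], [0.018, 0.018, 0, 0, -2.7, -2.2, 0]]

```text
time: 1.1
tool_pos: [0.3645, -0.4222, 0.3007]
tool_rot: [0.037, 0.972, -0.035, 0.23]
contact_force: [-0.1, 0.8, -0.7]
gripper_width: 0.0
grasp_force: 0.0
```

Request:
play_rows:
  series:
    - [[0.018, 0.018, 0, 0, -2.7, -2.2, 0], [0.018, 0.018, 0, 0, -2.7, -2.2, 0], [0.018, 0.018, 0, 0, -2.7, -2.2, 0], [0.018, 0.018, 0, 0, -2.7, -2.2, 0], [0.018, 0.018, 0, 0, -2.7, -2.2, 0], [0.018, 0.018, 0, 0, -2.7, -2.2, 0], [0.018, 0.018, 0, 0, 0, 0, 0], [0, 0.018, 0, 0, 0, 0, 0], [0, 0, 0, 0, 0, 0, 0]]

```text
time: 2.0
tool_pos: [0.4904, -0.277, 0.3006]
tool_rot: [0.057, 0.92, -0.149, 0.357]
contact_force: [0.3, 0.7, -0.5]
gripper_width: -0.003
grasp_force: 0.0
```

```bash
cat > go.py <<'E'
import sys; from plan import *
np.set_printoptions(precision=4,suppress=True)
C=np.array([.5658,-.2905,.134]);R1=Rt(-.304,np.radians(42));ax=R1.as_matrix()[:,2]
p,R=cur();s=manip.state();print(s["time"],p,s["joint_pos"],s["contact_force"],s["gripper_width"]);print(delta(p,R,C+ax*float(sys.argv[1]),R1))
E
python3 go.py -.06
```

```text
2.0 [ 0.4904 -0.277   0.3006] [-0.8074 -0.5948  2.1469  0.4002  0.9496  0.9575] [ 0.3428  0.7418 -0.5312] -0.0025295065630340494
(array([ 0.0371, -0.0014, -0.122 ]), array([0.06, 0.44, 0.93]), np.float64(1.0302348975576496))
```

Descend to the pre-pose, 60 mm short of the ring centre along the finger axis.

Request:
play_rows:
  series:
    - [[0.003, 0, -0.02, 0, 0.2, 0.4, 0], [0.004, 0, -0.02, 0, 0.2, 0.5, 0], [0.006, 0, -0.02, 0, 0, 0, 0], [0.006, 0, -0.02, 0, 0, 0, 0], [0.006, -0.001, -0.018, 0, 0, 0, 0], [0.006, 0, -0.014, 0, 0, 0, 0], [0.006, 0, -0.01, 0, 0, 0, 0], [0, 0, 0, 0, 0, 0, 0]]

```text
time: 2.8
tool_pos: [0.5265, -0.28, 0.1769]
tool_rot: [0.055, 0.923, -0.143, 0.353]
contact_force: [0.1, -0.2, -0.3]
gripper_width: 0.002
grasp_force: 0.0
```

```bash
python3 go.py -.06; python3 go.py .026; cat > snap.py <<'E'
import sys,cv2,numpy as np; from plant import manip
f=manip.grab_frame("top");g=manip.grab_frame("scene")
import pickle; pickle.dump({"top":f,"scene":g},open(sys.argv[1]+".pkl","wb"))
a=cv2.resize(f["frame"][160:260,270:390],None,fx=3.3,fy=4,interpolation=cv2.INTER_CUBIC)
b=cv2.resize(g["frame"][160:260,240:340],(396,400),interpolation=cv2.INTER_CUBIC)
cv2.imwrite(f"pics/{sys.argv[1]}.png",cv2.convertScaleAbs(np.hstack([a,b]),alpha=1.4,beta=10))
E
python3 snap.py s1
```

```text
2.8 [ 0.5265 -0.28    0.1769] [-0.7502 -0.3781  2.209   0.4694  0.6846  0.8578] [ 0.1112 -0.1836 -0.2756] 0.0022597164967923574
(array([0.001 , 0.0015, 0.0017]), array([-0.04, -0.09,  0.22]), np.float64(0.24400979688936103))
2.8 [ 0.5265 -0.28    0.1769] [-0.7502 -0.3781  2.209   0.4694  0.6846  0.8578] [ 0.1112 -0.1836 -0.2756] 0.0022597164967923574
(array([ 0.0559, -0.0158, -0.0622]), array([-0.04, -0.09,  0.22]), np.float64(0.24400979688936103))
```

View pics/s1.png

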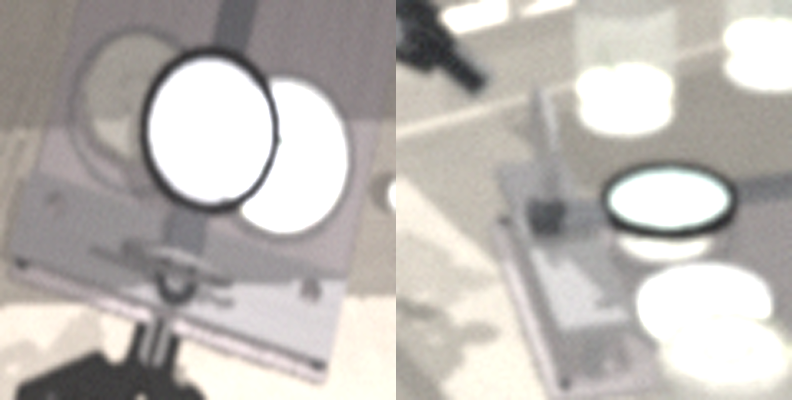

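```bash
python3 - <<'E'
import pickle,numpy as np
from h import *; from plan import *
d=pickle.load(open("s1.pkl","rb"));T,S=d["top"],d["scene"]
p,R=cur();print("tcp",proj(T,p),proj(S,p))
C=np.array([.5658,-.2905,.134]);yaw=-.304;v=np.array([-np.sin(yaw),np.cos(yaw),0])
for a in range(0,360,45):
  X=C+.033*(np.cos(np.radians(a))*v+np.sin(np.radians(a))*np.array([0,0,1])); t=proj(T,X);s=proj(S,X)
  print(a,"panelT",(t-[270,160])*[3.3,4],"panelS",(s-[240,160])*[3.96,4]+[396,0])
E
```

```text
tcp [317.98834587 241.68937058] [262.18529734 180.22945754]
0 panelT [122.29209226 239.96570323] panelS [536.02085776 112.82016309]
45 panelT [136.41547612 238.30371865] panelS [537.82184859  87.88394978]
90 panelT [174.17184838 248.52661807] panelS [544.33592112  90.15266729]
135 panelT [212.04869193 264.4495982 ] panelS [551.84843114 119.46637217]
180 panelT [226.2617677  275.93894745] panelS [555.74017571 158.44319766]
225 panelT [209.95587055 276.51055851] panelS [553.63495044 183.05726252]
270 panelT [174.13277952 266.57718141] panelS [546.98751517 179.15041386]
315 panelT [138.43903679 251.74533147] panelS [539.77921525 150.1582564 ]
```

Request:
play_rows:
  series:
    - [[0.007, -0.002, -0.008, 0, 0, 0.2, 0], [0.007, -0.002, -0.008, 0, 0, 0, 0], [0.007, -0.002, -0.008, 0, 0, 0, 0], [0.007, -0.002, -0.008, 0, 0, 0, 0], [0.006, -0.002, -0.006, 0, 0, 0, 0], [0, 0, 0, 0, 0, 0, 0]]

```text
time: 3.5
tool_pos: [0.5614, -0.2903, 0.1413]
tool_rot: [0.055, 0.923, -0.141, 0.355]
contact_force: [-0.0, -0.3, -0.9]
gripper_width: -0.002
grasp_force: 0.0
```

Request:
play_rows:
  series:
    - [[0.006, -0.0015, -0.006, 0, 0, 0, 0], [0.006, -0.0015, -0.006, 0, 0, 0, 0], [0.006, -0.0015, -0.006, 0, 0, 0, 0], [0.005, -0.0015, -0.006, 0, 0, 0, 0], [0, 0, 0, 0, 0, 0, 0]]

```text
time: 4.0
tool_pos: [0.584, -0.296, 0.116]
tool_rot: [0.055, 0.923, -0.141, 0.354]
contact_force: [-4.6, 0.2, 0.5]
gripper_width: -0.003
grasp_force: 0.0
```

```bash
python3 go.py .028; python3 snap.py s2
```

```text
4.0 [ 0.584 -0.296  0.116] [-0.6923 -0.1213  2.1149  0.5382  0.5159  0.7962] [-4.6484  0.2243  0.4914] -0.0031235738096975206
(array([-0.0003, -0.0001, -0.0028]), array([ 0.04, -0.02, -0.01]), np.float64(0.0415741044016056))
```

View pics/s2.png

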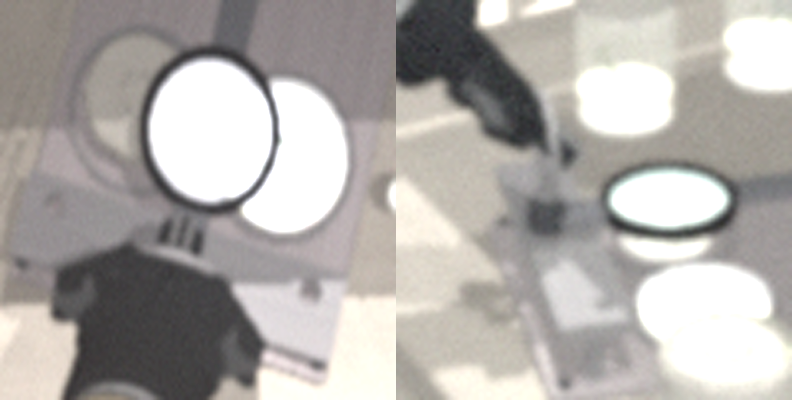

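Request:
play_rows:
  series:
    - [[-0.002, 0.0005, 0, 0, 0, 0, 0], [-0.002, 0.0005, 0, 0, 0, 0, 0], [0, 0, 0, 0, 0, 0, 0]]

```text
time: 4.4
tool_pos: [0.5801, -0.2951, 0.1174]
tool_rot: [0.055, 0.922, -0.141, 0.355]
contact_force: [-0.4, 0.5, 0.2]
gripper_width: 0.004
grasp_force: 0.0
```

Request:
play_rows:
  series:
    - [[0, 0, 0.002, 0, 0, 0, 0], [0, 0, 0.002, 0, 0, 0, 0], [0, 0, 0, 0, 0, 0, 0]]

```text
time: 4.7
tool_pos: [0.5802, -0.2952, 0.1219]
tool_rot: [0.055, 0.922, -0.141, 0.355]
contact_force: [-0.3, -0.5, -0.0]
gripper_width: 0.001
grasp_force: 0.0
```

Request:
play_rows:
  series:
    - [[0, 0, 0.002, 0, 0, 0, 0], [0, 0, 0.002, 0, 0, 0, 0], [0, 0, 0, 0, 0, 0, 0]]

```text
time: 5.0
tool_pos: [0.5794, -0.2946, 0.1244]
tool_rot: [0.054, 0.923, -0.141, 0.354]
contact_force: [-4.6, 1.6, -0.5]
gripper_width: -0.003
grasp_force: 0.0
```

Request:
play_rows:
  series:
    - [[0, 0, 0.002, 0, 0, 0, 0], [0, 0, 0.001, 0, 0, 0, 0], [0, 0, 0, 0, 0, 0, 0]]

```text
time: 5.3
tool_pos: [0.579, -0.2942, 0.1265]
tool_rot: [0.054, 0.923, -0.141, 0.353]
contact_force: [-5.2, 1.1, -2.9]
gripper_width: 0.001
grasp_force: 0.0
```

Request:
play_rows:
  series:
    - [[0, 0, 0.002, 0, 0, 0, 0], [0, 0, 0.001, 0, 0, 0, 0], [0, 0, 0, 0, 0, 0, 0]]

```text
time: 5.6
tool_pos: [0.579, -0.2941, 0.1296]
tool_rot: [0.054, 0.923, -0.141, 0.353]
contact_force: [-6.6, 1.1, -3.9]
gripper_width: -0.001
grasp_force: 0.0
```

Request:
play_rows:
  series:
    - [[0, 0, 0.002, 0, 0, 0, 0], [0, 0, 0.002, 0, 0, 0, 0], [0, 0, 0.002, 0, 0, 0, 0], [0, 0, 0, 0, 0, 0, 0]]

```text
time: 6.0
tool_pos: [0.5789, -0.2941, 0.1355]
tool_rot: [0.054, 0.923, -0.141, 0.353]
contact_force: [-5.5, 0.9, -5.4]
gripper_width: 0.002
grasp_force: 0.0
```

Request:
play_rows:
  series:
    - [[0, 0, 0.002, 0, 0, 0, 0], [0, 0, 0.002, 0, 0, 0, 0], [0, 0, 0.001, 0, 0, 0, 0], [0, 0, 0, 0, 0, 0, 0]]

```text
time: 6.4
tool_pos: [0.5789, -0.294, 0.1403]
tool_rot: [0.054, 0.923, -0.141, 0.353]
contact_force: [-5.3, 2.0, -6.0]
gripper_width: 0.001
grasp_force: 0.0
```

```bash
python3 go.py .028; python3 snap.py s3; python3 - <<'E'
import pickle,cv2,numpy as np
# pin lift check: compare scene crops around ring before/after
a=pickle.load(open("f0.pkl","rb"))["scene"]["frame"];c=pickle.load(open("s3.pkl","rb"))["scene"]["frame"];b=pickle.load(open("s2.pkl","rb"))["scene"]["frame"]
f=lambda i:cv2.resize(i[165:225,250:300],(260,312),interpolation=cv2.INTER_CUBIC)
cv2.imwrite("pics/cmp.png",cv2.convertScaleAbs(np.hstack([f(a),f(b),f(c)]),alpha=1.4,beta=10))
E
```

```text
6.4 [ 0.5789 -0.294   0.1403] [-0.6963 -0.1738  2.1141  0.4967  0.5664  0.8422] [-5.2936  2.0228 -6.0383] 0.0006811068996321211
(array([ 0.0048, -0.0021, -0.0271]), array([-0.04, -0.13, -0.05]), np.float64(0.14501227016565993))
```

View pics/cmp.png

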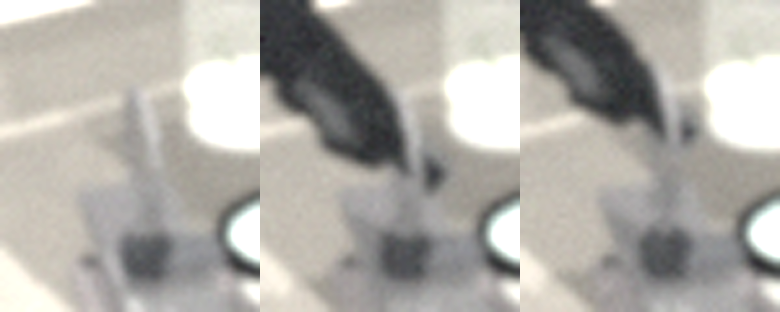

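```bash
python3 - <<'E'
import numpy as np
from plan import *
p,R=cur();P=np.array([.7662,-.3534]);a=P+0;r=p[:2]-P
prev=np.zeros(2)
for i in range(1,21):
    t=np.radians(24.98*i/20);q=np.array([[np.cos(t),-np.sin(t)],[np.sin(t),np.cos(t)]])@r-r
    print(i,np.round(q-prev,4).tolist(),end=' '); prev=prev+np.round(q-prev,4)
print(prev)
E
```

```text
1 [-0.0012, -0.0041] 2 [-0.0012, -0.0041] 3 [-0.0011, -0.0042] 4 [-0.001, -0.0041] 5 [-0.0008, -0.0042] 6 [-0.0008, -0.0042] 7 [-0.0007, -0.0043] 8 [-0.0007, -0.0042] 9 [-0.0005, -0.0043] 10 [-0.0004, -0.0042] 11 [-0.0003, -0.0043] 12 [-0.0003, -0.0043] 13 [-0.0001, -0.0042] 14 [-0.0001, -0.0043] 15 [0.0001, -0.0043] 16 [0.0001, -0.0043] 17 [0.0002, -0.0043] 18 [0.0003, -0.0042] 19 [0.0005, -0.0043] 20 [0.0005, -0.0043] [-0.0075 -0.0847]
```

Request:
play_rows:
  series:
    - [[0, 0, 0.001, 0, 0, 0, 0], [-0.0006, -0.0021, 0, 0, 0, 0.625, 0], [-0.0006, -0.002, 0, 0, 0, 0.625, 0], [-0.0006, -0.0021, 0, 0, 0, 0.625, 0], [-0.0006, -0.002, 0, 0, 0, 0.625, 0], [0, 0, 0, 0, 0, 0, 0]]

```text
time: 7.1
tool_pos: [0.5764, -0.3026, 0.1412]
tool_rot: [0.046, 0.926, -0.121, 0.354]
contact_force: [-5.3, 1.1, -5.9]
gripper_width: -0.001
grasp_force: 0.0
```

Request:
play_rows:
  series:
    - [[-0.0011, -0.0042, 0, 0, 0, 1.25, 0], [-0.001, -0.0041, 0, 0, 0, 1.25, 0], [-0.0008, -0.0042, 0, 0, 0, 1.25, 0], [-0.0008, -0.0042, 0, 0, 0, 1.25, 0], [-0.0007, -0.0043, 0, 0, 0, 1.25, 0]]

```text
time: 7.6
tool_pos: [0.572, -0.3235, 0.1411]
tool_rot: [0.027, 0.931, -0.07, 0.356]
contact_force: [-6.9, 2.0, -4.5]
gripper_width: -0.003
grasp_force: 3.7
```

Request:
play_rows:
  series:
    - [[0, 0, 0, 0, 0, 0, 0]]

```text
time: 7.7
tool_pos: [0.5719, -0.3245, 0.1413]
tool_rot: [0.027, 0.931, -0.07, 0.356]
contact_force: [-7.9, 0.8, -5.5]
gripper_width: 0.003
grasp_force: 2.7
```

```bash
python3 snap.py s4; python3 go.py 0
```

```text
7.8 [ 0.5719 -0.3242  0.1413] [-0.805  -0.1198  2.0647  0.6823  0.6983  0.4956] [-8.3216  1.4203 -5.323 ] -0.001171931423541798
(array([-0.0061,  0.0337, -0.0073]), array([ 0.02, -0.12, -8.74]), np.float64(8.736104608152688))
```

View pics/s4.png

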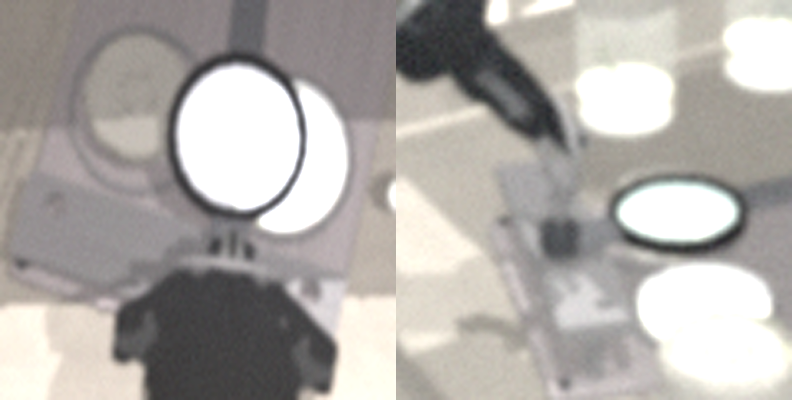

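Request:
play_rows:
  series:
    - [[-0.0007, -0.0042, 0, 0, 0, 1.25, 0], [-0.0005, -0.0043, 0, 0, 0, 1.25, 0], [-0.0004, -0.0042, 0, 0, 0, 1.25, 0], [-0.0003, -0.0043, 0, 0, 0, 1.25, 0], [-0.0003, -0.0043, 0, 0, 0, 1.25, 0], [0, 0, 0, 0, 0, 0, 0]]

```text
time: 8.4
tool_pos: [0.57, -0.3465, 0.142]
tool_rot: [0.009, 0.934, -0.02, 0.358]
contact_force: [-6.5, -0.3, -4.5]
gripper_width: -0.0
grasp_force: 2.7
```

Request:
play_rows:
  series:
    - [[-0.0001, -0.0042, 0, 0, 0, 1.25, 0], [-0.0001, -0.0043, 0, 0, 0, 1.25, 0], [0.0001, -0.0043, 0, 0, 0, 1.25, 0], [0.0001, -0.0043, 0, 0, 0, 1.25, 0], [0.0002, -0.0043, 0, 0, 0, 1.25, 0], [0, 0, 0, 0, 0, 0, 0]]

```text
time: 9.0
tool_pos: [0.5708, -0.3683, 0.1428]
tool_rot: [-0.011, 0.933, 0.031, 0.358]
contact_force: [-6.5, -0.8, -5.1]
gripper_width: 0.001
grasp_force: 2.7
```

```bash
cat > ang.py <<'E'
import cv2,pickle,sys,numpy as np
from h import *
def lens(f):
    # dark frame of the lens: ellipse through the darkest closed contour round the bright glass
    g=cv2.cvtColor(f["frame"],cv2.COLOR_BGR2GRAY); m=((g<62)*255).astype(np.uint8); m[:165]=0; m[228:]=0; m[:,:290]=0; m[:,400:]=0
    cs,h=cv2.findContours(m,cv2.RETR_CCOMP,cv2.CHAIN_APPROX_NONE); b=None
    for c,hh in zip(cs,h[0]):
        if hh[3]>=0 and cv2.contourArea(c)>500: b=cv2.fitEllipse(c)
    return b and onz(f,*b[0],.076), b
if __name__=="__main__":
    P=np.array([.7662,-.3534])
    ref=None
    for n in sys.argv[1:]:
        X,b=lens(pickle.load(open(n+".pkl","rb"))["top"]); 
        if X is None: print(n,"none");continue
        v=P-X[:2];a=np.arctan2(v[1],v[0]); ref=a if ref is None else ref; print(n,np.round(X,4),np.round(b[0]+b[1],1),"r",round(np.linalg.norm(v),4),"yaw",round(a,4),"rel",round(a-ref,4))
E
python3 snap.py s5; python3 ang.py f0 s1 s2 s3 s4 s5; python3 go.py 0
```

```text
f0 none
s1 none
s2 none
s3 none
s4 none
s5 none
9.1 [ 0.5707 -0.3679  0.1427] [-0.9176  0.0081  1.9407  0.7881  0.9017  0.1723] [-5.8404 -1.1016 -5.7231] -0.005143907432523059
(array([-0.0049,  0.0774, -0.0087]), array([  0.14,  -0.  , -21.19]), np.float64(21.187129954122998))
```

```bash
python3 - <<'E'
s=open("ang.py").read()
a=s.index("    g=cv2");b=s.index("    return b and")
s=s[:a]+'''    g=cv2.cvtColor(f["frame"],cv2.COLOR_BGR2GRAY); m=((g>135)*255).astype(np.uint8); m[:165]=0; m[228:]=0; m[:,:290]=0; m[:,400:]=0
    cs,_=cv2.findContours(m,cv2.RETR_EXTERNAL,cv2.CHAIN_APPROX_NONE); cs=[c for c in cs if cv2.contourArea(c)>600 and cv2.contourArea(c)>.95*cv2.contourArea(cv2.convexHull(c))]
    b=cv2.fitEllipse(max(cs,key=cv2.contourArea)) if cs else None
'''+s[b:]
open("ang.py","w").write(s)
E
python3 ang.py f0 s1 s2 s3 s4 s5
```

```text
f0 [ 0.6443 -0.3159  0.076 ] [333.5 192.3  34.   36. ] r 0.1275 yaw -0.2983 rel 0.0
s1 [ 0.6445 -0.3159  0.076 ] [333.4 192.2  34.3  36.3] r 0.1273 yaw -0.2992 rel -0.0009
s2 [ 0.6444 -0.3158  0.076 ] [333.4 192.3  34.6  36.2] r 0.1275 yaw -0.2994 rel -0.0011
s3 [ 0.6446 -0.3153  0.076 ] [333.2 192.2  34.5  36.4] r 0.1274 yaw -0.3034 rel -0.0052
s4 [ 0.6402 -0.3343  0.076 ] [341.9 193.9  34.5  36.4] r 0.1274 yaw -0.1504 rel 0.1478
s5 [ 0.6389 -0.3615  0.076 ] [354.3 194.2  35.   36.6] r 0.1276 yaw 0.0638 rel 0.3621
```

Request:
play_rows:
  series:
    - [[0.0003, -0.0042, 0, 0, 0, 1.25, 0], [0.0005, -0.0043, 0, 0, 0, 1.25, 0], [0.0005, -0.0043, 0, 0, 0, 1.25, 0], [0, 0, 0, 0, 0, 0, 0]]

```text
time: 9.5
tool_pos: [0.5723, -0.3811, 0.1431]
tool_rot: [-0.022, 0.931, 0.062, 0.358]
contact_force: [-4.7, -2.2, -5.0]
gripper_width: -0.003
grasp_force: 2.8
```

```bash
python3 snap.py s6; python3 ang.py s1 s6; python3 go.py 0
```

```text
s1 [ 0.6445 -0.3159  0.076 ] [333.4 192.2  34.3  36.3] r 0.1273 yaw -0.2992 rel 0.0
s6 [ 0.64   -0.3693  0.076 ] [357.9 193.6  35.   36.5] r 0.1272 yaw 0.1256 rel 0.4248
9.6 [ 0.5723 -0.3806  0.143 ] [-0.941   0.0532  1.8942  0.7983  0.9614  0.1014] [-4.4077 -1.4836 -5.4979] 0.0024895185091605284
(array([-0.0065,  0.0901, -0.009 ]), array([  0.13,   0.03, -24.91]), np.float64(24.913000912072732))
```

Request:
play_rows:
  series:
    - [[0, 0, -0.002, 0, 0, 0, 0], [0, 0, -0.002, 0, 0, 0, 0], [0, 0, -0.002, 0, 0, 0, 0], [0, 0, 0, 0, 0, 0, 0]]

```text
time: 10.0
tool_pos: [0.5722, -0.3802, 0.1369]
tool_rot: [-0.022, 0.931, 0.061, 0.358]
contact_force: [-5.0, -0.7, -4.2]
gripper_width: -0.001
grasp_force: 2.8
```

Request:
play_rows:
  series:
    - [[0, 0, -0.002, 0, 0, 0, 0], [0, 0, -0.002, 0, 0, 0, 0], [0, 0, 0, 0, 0, 0, 0]]

```text
time: 10.3
tool_pos: [0.5723, -0.3802, 0.1331]
tool_rot: [-0.022, 0.931, 0.062, 0.358]
contact_force: [-5.9, 0.0, -4.4]
gripper_width: 0.001
grasp_force: 2.8
```

Request:
play_rows:
  series:
    - [[0, 0, -0.002, 0, 0, 0, 0], [0, 0, -0.002, 0, 0, 0, 0], [0, 0, -0.001, 0, 0, 0, 0], [0, 0, 0, 0, 0, 0, 0]]

```text
time: 10.7
tool_pos: [0.5726, -0.3808, 0.1293]
tool_rot: [-0.022, 0.931, 0.062, 0.359]
contact_force: [-7.1, -0.8, -1.7]
gripper_width: -0.003
grasp_force: 0.8
```

Request:
play_rows:
  series:
    - [[0, 0, -0.002, 0, 0, 0, 0], [0, 0, -0.002, 0, 0, 0, 0], [0, 0, -0.001, 0, 0, 0, 0], [0, 0, 0, 0, 0, 0, 0]]

```text
time: 11.1
tool_pos: [0.5731, -0.3813, 0.1251]
tool_rot: [-0.021, 0.931, 0.061, 0.359]
contact_force: [-3.0, -1.0, -2.4]
gripper_width: -0.0
grasp_force: 0.0
```

```bash
python3 snap.py s7; python3 ang.py s1 s7; python3 go.py 0
```

```text
s1 [ 0.6445 -0.3159  0.076 ] [333.4 192.2  34.3  36.3] r 0.1273 yaw -0.2992 rel 0.0
s7 [ 0.6399 -0.3684  0.076 ] [357.4 193.7  35.   36.3] r 0.1272 yaw 0.1179 rel 0.4171
11.2 [ 0.5732 -0.3809  0.1249] [-0.9406  0.0795  1.9017  0.8191  0.9363  0.0689] [-5.09   -1.9486 -0.3956] 0.0015533697649696442
(array([-0.0074,  0.0904,  0.0091]), array([  0.23,   0.18, -24.9 ]), np.float64(24.904028914299683))
```

Request:
play_rows:
  series:
    - [[-0.002, 0, -0.001, 0, 0, 0, 0], [-0.002, 0, -0.002, 0, 0, 0, 0], [0, 0, -0.001, 0, 0, 0, 0], [0, 0, 0, 0, 0, 0, 0]]

```text
time: 11.6
tool_pos: [0.5688, -0.3796, 0.1194]
tool_rot: [-0.023, 0.931, 0.062, 0.359]
contact_force: [-0.3, -0.6, 0.1]
gripper_width: -0.002
grasp_force: 0.0
```

```bash
python3 snap.py s8; python3 ang.py s1 s8; python3 - <<'E'
import pickle,cv2,numpy as np
from h import *
d={k:pickle.load(open(k+".pkl","rb")) for k in("f0","s7","s8")}
def f(k,C):
    S=d[k]["scene"]; u,v=proj(S,C).astype(int); return cv2.resize(S["frame"][v-30:v+40,u-25:u+30],(262,334),interpolation=cv2.INTER_CUBIC)
A=[.5658,-.2905,.134];B=[.5575,-.3813,.134]
S=d["f0"]["scene"]
for C in(A,B): print(proj(S,C),[ (proj(S,[C[0],C[1],z])-proj(S,C).astype(int)+[25,30])*4.77 for z in(.08,.104,.170,.181)])
cv2.imwrite("pics/cmp2.png",cv2.convertScaleAbs(np.hstack([f("f0",A),f("s7",B),f("s8",B)]),alpha=1.4,beta=10))
E
```

```text
s1 [ 0.6445 -0.3159  0.076 ] [333.4 192.2  34.3  36.3] r 0.1273 yaw -0.2992 rel 0.0
s8 [ 0.6399 -0.3683  0.076 ] [357.4 193.7  35.   36.2] r 0.1272 yaw 0.1175 rel 0.4166
[277.79719282 193.79013758] [array([125.61750297, 232.09581091]), array([124.48928259, 194.60704801]), array([121.28866308,  88.25613634]), array([120.7407531 ,  70.05005935])]
[292.50209311 209.15026801] [array([122.99065179, 232.27027051]), array([122.39907101, 193.3844544 ]), array([120.71793538,  82.87996671]), array([120.42971389,  63.93457777])]
```

View pics/cmp2.png

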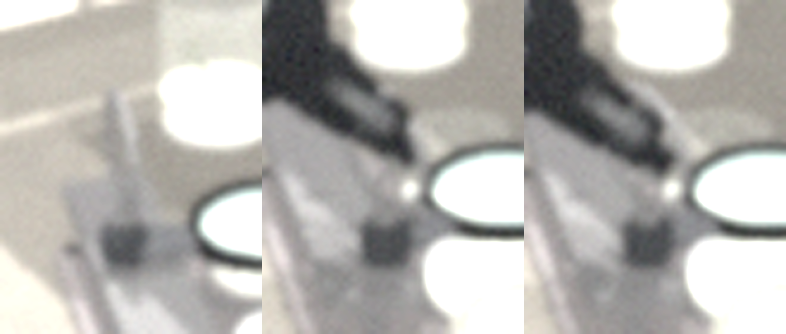

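Request:
play_rows:
  series:
    - [[0, 0, 0.002, 0, 0, 0, 0], [0, 0, 0.002, 0, 0, 0, 0], [0, 0, 0.002, 0, 0, 0, 0], [0, 0, 0, 0, 0, 0, 0]]

```text
time: 12.1
tool_pos: [0.5688, -0.3801, 0.126]
tool_rot: [-0.023, 0.931, 0.062, 0.359]
contact_force: [-0.0, -0.7, -0.3]
gripper_width: 0.003
grasp_force: 0.0
```

Request:
play_rows:
  series:
    - [[0, 0, 0.002, 0, 0, 0, 0], [0, 0, 0, 0, 0, 0, 0]]

```text
time: 12.3
tool_pos: [0.5687, -0.3799, 0.1277]
tool_rot: [-0.023, 0.931, 0.062, 0.359]
contact_force: [0.2, 0.3, -0.1]
gripper_width: -0.001
grasp_force: 0.0
```

Request:
play_rows:
  series:
    - [[0, 0, 0.002, 0, 0, 0, 0], [0, 0, 0, 0, 0, 0, 0]]

```text
time: 12.5
tool_pos: [0.5687, -0.3799, 0.1297]
tool_rot: [-0.023, 0.931, 0.062, 0.359]
contact_force: [0.2, -0.3, 0.5]
gripper_width: -0.001
grasp_force: 0.0
```

Request:
play_rows:
  series:
    - [[0, 0, 0.001, 0, 0, 0, 0], [0, 0, 0, 0, 0, 0, 0]]

```text
time: 12.7
tool_pos: [0.5686, -0.3799, 0.1304]
tool_rot: [-0.023, 0.931, 0.062, 0.359]
contact_force: [-0.5, 0.4, 0.0]
gripper_width: -0.005
grasp_force: 0.0
```

Request:
play_rows:
  series:
    - [[0, 0, 0.001, 0, 0, 0, 0], [0, 0, 0, 0, 0, 0, 0]]

```text
time: 12.9
tool_pos: [0.5686, -0.3799, 0.1315]
tool_rot: [-0.023, 0.931, 0.062, 0.359]
contact_force: [-0.4, 0.1, -1.1]
gripper_width: -0.004
grasp_force: 0.0
```

Request:
play_rows:
  series:
    - [[0, 0, 0.001, 0, 0, 0, 0], [0, 0, 0, 0, 0, 0, 0]]

```text
time: 13.1
tool_pos: [0.5686, -0.3799, 0.1325]
tool_rot: [-0.023, 0.931, 0.062, 0.359]
contact_force: [0.2, -0.2, -0.5]
gripper_width: 0.002
grasp_force: 0.0
```

Request:
play_rows:
  series:
    - [[0, 0, 0.001, 0, 0, 0, 0], [0, 0, 0, 0, 0, 0, 0]]

```text
time: 13.3
tool_pos: [0.5684, -0.3797, 0.133]
tool_rot: [-0.023, 0.931, 0.062, 0.358]
contact_force: [-0.2, -0.2, -0.4]
gripper_width: 0.004
grasp_force: 0.3
```

Request:
play_rows:
  series:
    - [[0, 0, 0.001, 0, 0, 0, 0], [0, 0, 0, 0, 0, 0, 0]]

```text
time: 13.5
tool_pos: [0.5682, -0.3795, 0.1335]
tool_rot: [-0.023, 0.931, 0.062, 0.358]
contact_force: [-1.2, 0.2, -3.3]
gripper_width: 0.001
grasp_force: 1.2
```

Request:
play_rows:
  series:
    - [[0, 0, 0.001, 0, 0, 0, 0], [0, 0, 0, 0, 0, 0, 0]]

```text
time: 13.7
tool_pos: [0.5681, -0.3795, 0.1345]
tool_rot: [-0.024, 0.931, 0.062, 0.358]
contact_force: [-1.2, -0.6, -4.0]
gripper_width: 0.001
grasp_force: 1.9
```

Request:
play_rows:
  series:
    - [[0, 0, -0.003, 0, 0, 0, 0], [0, 0, -0.004, 0, 0, 0, 0], [0, 0, -0.004, 0, 0, 0, 0], [0, 0, 0, 0, 0, 0, 0]]

```text
time: 14.1
tool_pos: [0.5687, -0.3797, 0.124]
tool_rot: [-0.023, 0.931, 0.062, 0.359]
contact_force: [0.2, -0.3, 0.0]
gripper_width: 0.002
grasp_force: 0.0
```

Request:
play_rows:
  series:
    - [[-0.004, -0.0005, 0.0045, 0, 0, 0, 0], [-0.005, -0.0007, 0.0056, 0, 0, 0, 0], [-0.005, -0.0007, 0.0056, 0, 0, 0, 0], [-0.005, -0.0007, 0.0056, 0, 0, 0, 0], [-0.005, -0.0007, 0.0056, 0, 0, 0, 0], [-0.005, -0.0007, 0.0056, 0, 0, 0, 0], [-0.006, -0.0008, 0.0067, 0, 0, 0, 0], [-0.006, -0.0008, 0.0067, 0, 0, 0, 0], [-0.006, -0.0008, 0.0067, 0, 0, 0, 0], [-0.006, -0.0008, 0.0067, 0, 0, 0, 0]]

```text
time: 15.1
tool_pos: [0.5151, -0.3871, 0.1843]
tool_rot: [-0.023, 0.931, 0.062, 0.358]
contact_force: [0.3, -0.7, -0.4]
gripper_width: 0.002
grasp_force: 0.0
```

Request:
play_rows:
  series:
    - [[-0.015, 0, 0.015, 0, 0, 0, 0], [-0.02, 0, 0.02, 0, 0, 0, 0], [-0.02, 0, 0.02, 0, 0, 0, 0], [-0.02, 0, 0.02, 0, 0, 0, 0], [-0.02, 0, 0.02, 0, 0, 0, 0], [-0.015, 0, 0.015, 0, 0, 0, 0], [0, 0, 0, 0, 0, 0, 0]]

```text
time: 15.8
tool_pos: [0.4047, -0.3884, 0.2971]
tool_rot: [-0.02, 0.931, 0.062, 0.359]
contact_force: [-0.3, -0.4, -0.1]
gripper_width: 0.002
grasp_force: 0.0
```

```bash
python3 snap.py s9; python3 ang.py s1 s9; python3 - <<'E'
import pickle,cv2,numpy as np
from h import *
from plan import cur; print(cur()[0])
d={k:pickle.load(open(k+".pkl","rb")) for k in("f0","s9")}
for k,C,yaw in(("f0",[.5658,-.2905],-.304),("s9",[.5575,-.3813],.13)):
    S=d[k]["scene"]; v=np.array([-np.sin(yaw),np.cos(yaw)])
    for lift in(0,.011):
        P=np.array([proj(S,[*(np.array(C)+.033*np.cos(a)*v),.134+lift+.033*np.sin(a)]) for a in np.linspace(0,6.28,100)]); print(k,lift,"u",P[:,0].min().round(1),P[:,0].max().round(1),"v",P[:,1].min().round(1),P[:,1].max().round(1),"at u",P[P[:,1].argmin(),0].round(1))
a=d["s9"]["scene"]["frame"]; b=d["f0"]["scene"]["frame"]
diff=cv2.absdiff(a,b).max(2)
print("diff rows 180-216, cols 278-312"); 
for r in range(178,222): print(r,''.join('%4d'%x for x in diff[r,276:314:1]))
E
```

```text
s1 [ 0.6445 -0.3159  0.076 ] [333.4 192.2  34.3  36.3] r 0.1273 yaw -0.2992 rel 0.0
s9 [ 0.6398 -0.3683  0.076 ] [357.4 193.8  34.7  36.2] r 0.1273 yaw 0.1175 rel 0.4167
[ 0.40538748 -0.38717217  0.29376875]
f0 0 u 275.3 280.4 v 181.3 206.3 at u 276.5
f0 0.011 u 275.2 280.3 v 177.5 202.6 at u 276.3
s9 0 u 284.5 300.8 v 196.5 221.7 at u 289.4
s9 0.011 u 284.4 300.7 v 192.5 217.9 at u 289.3
diff rows 180-216, cols 278-312
178    6   5   5   8   3   6   5   8   8   8   7   9   7   8   7   9   9   9  10   7   9   9   7  10   8   8   5   6   9   8  10  10   7   7   8   2   9   4
179    5   9   4   5   8  10   4   3   5   7   6  11   6  10  11   7   8   9  11   7   8   9  11  10   9   8   6   5   7   8  11   8   5   5   6   8   6   3
180    8   4   5  10  10   7   3  10   7   9  10   9   5   4   5   5   8  10  11   7  11   8   7   9   6   6   5   4   6   5   7   9   9   9   8   3   4   7
181    4   3   1   4   7   8   6   5   9   9  10   8   6   6   7   6   6   7   5   6   5   6  10  11   8   6   6   7   5   5   5   8   8   7   7   3   4   8
182    7   3   4   6   6   6   9   6   6   9  11
[... 5531 characters left out ...]
  72 102 120  99  72  45  48  91 132 139 144 138 135 137 135 143 158 169
218   53  46  44  49  48  31  29  21  17  19  17  19  12  18  13  10   1   3   7  22  42  72  78  63  35  31  59 123 173 186 187 190 189 192 193 192 199 203
219   40  36  30  30  29  22  19  17  13  17  13  10   6   5   9   6   2   2   4   6  18  22  18   6  33  41  11  69 123 145 149 155 163 165 163 167 172 161
220   38  31  26  19  18  14   9   9   8   6   3   3   3   3   5   4   9   5   2   4   4  18  40  62  90 109  88  18  56  86  95  99 106 109 117 119 112 108
221   31  34  32  25  17   6   4   6   1   4   5   3   5   9  14  12  10   6   4   4  12  31  62  90 110 141 140  89  23  34  44  51  64  67  69  69  64  61
```

```bash
python3 -c "
from plant import manip
print(manip.job_done())"
```

```text
the job is handed in; nothing more can be done
None
```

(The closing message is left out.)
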